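# Feel along the row of jam jars for the lid that has not sealed

### The arm

A 6-joint arm with a two-finger parallel gripper is mounted at the origin on a cart in front of the work surface, level with it; the furniture and walls round the work are solid. World frame = base frame: x ahead of the robot, y to its left, z up, the work surface at z = 0. Lengths are in m, angles in rad, forces in N, time in s.
With the tool pointing down it reaches from about 0.35 to 0.975 m from the base axis. Payload 17.4 kg.
Tool frame: the origin (TCP) lies midway between the tips of the shut fingers; the grasp point (between the pads) lies 19 mm behind it; z points along the fingers, y is the line along which they close (so a half turn about z gives the same grasp; the last joint's range is limited). The gripper opens to 85 mm and grips with 20 to 120 N. Pads are 22 mm wide; open, the fingers measure 114 mm over their backs; the gripper's body (76 mm by 85 mm) begins 54 mm behind the grasp point. The pads swing forward as they close: fully open they stand 13 mm farther back than shut.
Start: joints at [-1.229, 0.116, 1.442, -0, 1.584, -0.038], TCP at [0.25, -0.627, 0.231] pointing down, gripper open.
Joint ranges: [-2.83, 2.83], [-0.83, 2.19], [0.07, 2.5], [-1.14, 4.28], [0.01, 3], [-2.97, 2.97]. Speed limits (rad/s): [1.89, 1.89, 2.22, 3.14, 3.14, 3.14].

### API

Orientations are given as a unit quaternion [w, x, y, z].
In Python, from station import bot gives the robot as it stands.
- The arm moves only by the shell command python3 -m jog 'ROWS' [FORCE]. ROWS is text: rows parted by semicolons, each of 7 numbers parted by spaces: the shift along the tool's x, y, z scaled (see below), then the turn, a rotation vector about the tool's x, y, z scaled (see below), then the finger opening in mm, from 0 to 85.4. In form: tx ty tz ax ay az grip; .... A call has 1 to 5 rows; each row shifts and turns the commanded pose from where the row before left it, along the tool's axes as they then stand; what a row does not reach is not made up. The controller multiplies each number of a shift by 500 mm and each number of a turn by 4 degrees. A row lasts 1/10 s, in which the tool goes at most 50 mm and 8.59 degrees, less where a joint would pass 70% of its speed; a pose out of reach is approached as far as the arm can. A call with a number of a shift or a turn outside -1 to 1 is refused whole. A call with a gripper value outside its range is refused whole. The fingers move at their own pace and stop on an object; FORCE is the grip in N (left out, the last holds). Time passes only in rows, so rows that do not move let the fingers close. It gives the time, the measured TCP pose, the force, the opening and the grip force at its end, in the units of the state.
- bot.observe(): the state, without advancing time (a new reading comes with each control period).
- bot.get_image(name): name is "scene" or "top" or "wrist"; returns (picture, depth): 384x512x3 uint8, red, green, blue; 384x512 float32, m along the optical axis (not along the pixel's ray), 0 where there is no reading.
- bot.calibration(name): a dict with "fx", "fy", "cx", "cy" (pixels), "T" (4x4, takes a point from camera to world coordinates); the wrist camera has in their place "tool_from_camera" (4x4, takes a point from camera to tool coordinates, whose origin is the TCP and whose axes are the flange's). Camera axes: x right, y down, z forward; pixel columns grow to the right and rows downward; lengths in m; the calibration is good to about 2 mm. A picture is of the moment at which its call begins: read the wrist's pose just before it. calibration takes no time and is no camera call.
- bot.hand_in(): hands the job in; it is judged then, once.
Trained networks look in the newest picture that a camera, given by its name, has taken for a name from the list of things; names that differ only in an ending like _2 or _b are one class to them, and where a whole thing is asked for, a point or a joint stands for the part that bears it (a point fixed in the world has none). Each returns a list of dicts, best first, with "p" (0 to 1); they miss things now and then, are a little off and sometimes report something else, mostly with a low value. They report only what shows in the picture. A call takes as long as a camera call.
- bot.boxes_of(name, camera): "at" ([column, row] in pixels, amid what is visible of it).
- bot.masks_of(name, camera): "region" (384x512 bool, what is visible of it) and "at" ([column, row] in pixels, amid what is visible of it).
The state is a dict: "time": time; "joint_positions": joint angles; "dq": joint speeds; "effort": joint torques, N m; "ee_pos": TCP position; "eef_rot": TCP orientation; "contact_force": force on the tool from outside, world axes, zero at the start; "ft_torque": the same for the moment, N m; "opening": finger opening in m; "grasp_force": force on a finger pad.
Only numpy, scipy, OpenCV 4.12 (cv2) and the standard library are available. Lean on these libraries where they do the work, as an engineer would, in place of code of your own. Each camera call takes 0.05 s, during which the arm holds its last target. There are 200 camera calls.

### The job

The three jars of jam on the wooden board have cooled, and one of them has not sealed: the button in the middle of its lid still clicks down. Work along the row from your left to your right and press the middle of each lid gently with the fingertips, so that you would feel it give; then push the unsealed jar about half a jar's width back out of the line, away from you, leaving it upright on the board with the two good jars where they stand. Only touch and push, lift nothing, and leave the timer, spoon, notebook and honey jar alone.

Things in the scene. Friction and masses are not known exactly. Their poses are not given: they have to be found in the camera images.
- board: pale wooden board, fixed, 130 mm deep (x) by 300 mm wide (y), 12 mm thick; origin: centre of its underside, x away from the robot, y left, z up; turned by up to 3 degrees. The jars stand in a row along y, about 28 mm in front of its middle line (local x = -0.028), with free board behind each. A dish rack stands behind the board.
- jar_a: one of three identical full jam jars, 66 mm diameter, 0.44 kg, loose, golden-yellow lid; origin: centre of underside, z up. Flat lid top 99 mm above it; in its middle a round safety button, 33 mm across, orange-yellow, its top (flat over 19 mm) 1.5 mm (sealed) or 4.5 mm (unsealed, domed up) above the flat. The jars swap places: the name does not tell the place. About 26 mm between neighbours.
- jar_b: one of three identical full jam jars, 66 mm diameter, 0.44 kg, loose, golden-yellow lid; origin: centre of underside, z up. Flat lid top 99 mm above it; in its middle a round safety button, 33 mm across, orange-yellow, its top (flat over 19 mm) 1.5 mm (sealed) or 4.5 mm (unsealed, domed up) above the flat. The jars swap places: the name does not tell the place. About 26 mm between neighbours.
- jar_c: one of three identical full jam jars, 66 mm diameter, 0.44 kg, loose, golden-yellow lid; origin: centre of underside, z up. Flat lid top 99 mm above it; in its middle a round safety button, 33 mm across, orange-yellow, its top (flat over 19 mm) 1.5 mm (sealed) or 4.5 mm (unsealed, domed up) above the flat. The jars swap places: the name does not tell the place. About 26 mm between neighbours.
- button_a (a joint): how far the safety button of jar_a is pressed down from where it stands untouched (0), m. On a sealed jar it hardly gives (6 N per mm); on the unsealed one it starts to move at 0.7 N, is fully down after 3 mm at 2.5 N and springs up again when let go. Exactly one of the three is unsealed.
- button_b (a joint): how far the safety button of jar_b is pressed down from where it stands untouched (0), m. On a sealed jar it hardly gives (6 N per mm); on the unsealed one it starts to move at 0.7 N, is fully down after 3 mm at 2.5 N and springs up again when let go. Exactly one of the three is unsealed.
- button_c (a joint): how far the safety button of jar_c is pressed down from where it stands untouched (0), m. On a sealed jar it hardly gives (6 N per mm); on the unsealed one it starts to move at 0.7 N, is fully down after 3 mm at 2.5 N and springs up again when let go. Exactly one of the three is unsealed.
- timer: red and white kitchen timer, 64 mm diameter, 62 mm high, loose, right of the board; origin at the centre of its underside. Not to be touched.
- teaspoon: metal teaspoon, 130 mm long, lying left of the board, loose; origin at its middle, on the underside. Not to be touched.
- notebook: purple spiral notebook, 140x104x14 mm, with a pen on it, lying on the worktop between dish rack and sink, loose; origin at the centre of its underside. Not to be touched.
- honey_jar: honey jar with a red lid, 60 mm wide, 86 mm high, loose, on the front strip of the worktop, well right of the board; origin at the centre of its underside. Not to be touched.

How it is judged:
On the way, in this order (a step that is already met when the one before it is completed fails the run):
1. the lid of the left jar of the row is pressed in the middle: with 1.5 N or more, or, if it is the unsealed one, until its button is 1.8 mm or more down (((value of joint button_a above 0.00025 m and y of each of jar_b, jar_c in the frame of jar_a below -0.03 m) or (value of joint button_b above 0.0018 m and y of each of jar_a, jar_c in the frame of jar_b below -0.03 m) or (value of joint button_c above 0.00025 m and y of each of jar_a, jar_b in the frame of jar_c below -0.03 m))), for 0.1 s.
2. the lid of the middle jar is pressed in the same way (((value of joint button_a above 0.00025 m and y of jar_b in the frame of jar_a below -0.03 m and y of jar_c in the frame of jar_a above 0.03 m) or (value of joint button_a above 0.00025 m and y of jar_b in the frame of jar_a above 0.03 m and y of jar_c in the frame of jar_a below -0.03 m) or (value of joint button_b above 0.0018 m and y of jar_a in the frame of jar_b below -0.03 m and y of jar_c in the frame of jar_b above 0.03 m) or (value of joint button_b above 0.0018 m and y of jar_a in the frame of jar_b above 0.03 m and y of jar_c in the frame of jar_b below -0.03 m) or (value of joint button_c above 0.00025 m and y of jar_a in the frame of jar_c below -0.03 m and y of jar_b in the frame of jar_c above 0.03 m) or (value of joint button_c above 0.00025 m and y of jar_a in the frame of jar_c above 0.03 m and y of jar_b in the frame of jar_c below -0.03 m))), for 0.1 s.
3. the lid of the right jar is pressed in the same way (((value of joint button_a above 0.00025 m and y of each of jar_b, jar_c in the frame of jar_a above 0.03 m) or (value of joint button_b above 0.0018 m and y of each of jar_a, jar_c in the frame of jar_b above 0.03 m) or (value of joint button_c above 0.00025 m and y of each of jar_a, jar_b in the frame of jar_c above 0.03 m))), for 0.1 s.
4. the unsealed jar is pushed back out of the line, its axis between 4 mm in front of and 40 mm behind the middle line of the board (x of jar_b in the frame of board between -0.004 and 0.04 m), for 0.1 s.
At the end, for the whole second after the job is handed in: The unsealed jar stands at rest and upright (within 0.08 rad) on the board, pushed back so that its axis lies between 4 mm in front of and 40 mm behind the board's middle line; the two sealed jars stand upright within 12 mm of where they were, and no button is pressed (all of step 4 and angle between each of jar_a, jar_b, jar_c's own z axis and vertical below 0.08 rad and linear speed of each of jar_a, jar_b, jar_c below 0.01 m/s and distance of each of jar_a, jar_c from where it was at the start of the episode below 0.012 m and value of joint each of button_a, button_c below 0.00025 m and value of joint button_b below 0.001 m); the robot touches nothing.
It fails at once if a jar is lifted more than 12 mm (height (world z) of any of jar_a, jar_b, jar_c above 0.024 m).
It fails at once if a jar is tipped by more than 0.3 rad (angle between any of jar_a, jar_b, jar_c's own z axis and vertical above 0.3 rad).
It fails at once if a sealed jar is shoved more than 15 mm out of its place (distance of any of jar_a, jar_c from where it was at the start of the episode above 0.015 m).
It fails at once if the fingers press on a jar with more than 30 N (contact force between the fingers and jar_a above 30 N or contact force between the fingers and jar_b above 30 N or contact force between the fingers and jar_c above 30 N).
It fails at once if the timer, spoon, notebook or honey jar is moved more than 15 mm (distance of any of timer, teaspoon, notebook, honey_jar from where it was at the start of the episode above 0.015 m).
It also fails if it takes over 51 s, if anything falls off the work surface, if the arm or the gripper's body presses on something with over 40 N, if the wrist force passes 120 N, or if a joint passes its speed limit or range.

## Working session

There is one attempt and no reset: what is moved stays moved. The work goes in short steps, Python scripts to look and compute and a shell command to move; the robot and the scene stay as the last step left them, time stands still between calls to the robot, and variables do not carry over. Pictures are saved under pics/ and viewed, at most 10 in all, crops included, and the job is handed in when it is done.

```bash
mkdir -p pics; ls
cat > h.py <<'E'
import numpy as np,cv2
from station import bot
def pts(cam):
    im,d=bot.get_image(cam);c=bot.calibration(cam)
    v,u=np.mgrid[:384,:512]
    P=np.stack([(u-c["cx"])/c["fx"]*d,(v-c["cy"])/c["fy"]*d,d,np.ones_like(d)],-1)
    if "T" in c: T=np.array(c["T"])
    else:
        from scipy.spatial.transform import Rotation as R
        s=bot.observe();T=np.eye(4);q=s["eef_rot"];T[:3,:3]=R.from_quat([q[1],q[2],q[3],q[0]]).as_matrix();T[:3,3]=s["ee_pos"];T=T@np.array(c["tool_from_camera"])
    W=(P@T.T)[...,:3];W[d==0]=np.nan
    return im,W
E
python3 - <<'E'
from h import *
s=bot.observe();print(s["ee_pos"],s["eef_rot"],s["contact_force"],s["time"])
for cam in ["top","scene"]:
    im,W=pts(cam);cv2.imwrite(f"pics/{cam}.png",im[...,::-1])
    for n in ["jar_a","button_a","board","timer","honey_jar"]:
        for m in bot.masks_of(n,cam)[:5]:
            r=W[m["region"]]
            print(cam,n,round(m["p"],2),m["at"],m["region"].sum(),np.nanmedian(r,0).round(4),np.nanmax(r[:,2]).round(4))
E
```

```text
pics
[ 0.25016818 -0.62672245  0.23054918] [-5.76010584e-04  9.82028542e-01  1.88731565e-01 -8.70218170e-05] [ 0.01093246 -0.02494939  0.11079073] 0.0
top jar_a 0.93 [206.7, 227.2] 543 [0.4651 0.1923 0.1109] 0.1214
top jar_a 0.74 [235.0, 225.1] 448 [0.4695 0.0998 0.1117] 0.1214
top jar_a 0.63 [267.7, 227.7] 461 [0.4695 0.0076 0.112 ] 0.1223
top button_a 0.41 [236.3, 223.6] 94 [0.4753 0.1001 0.1137] 0.1214
top board 0.68 [240.6, 212.6] 2510 [0.5225 0.0931 0.0129] 0.1136
top honey_jar 0.64 [362.6, 227.9] 419 [ 0.4686 -0.2738  0.086 ] 0.0949
scene jar_a 0.97 [199.9, 248.4] 1032 [0.4542 0.2033 0.1062] 0.1177
scene jar_a 0.88 [263.4, 214.6] 893 [0.4611 0.0193 0.0965] 0.1211
scene jar_a 0.59 [235.1, 228.8] 997 [0.4609 0.1096 0.1027] 0.1175
scene button_a 0.55 [201.8, 241.4] 130 [0.4702 0.1981 0.1126] 0.1177
scene button_a 0.47 [238.2, 218.8] 100 [0.4761 0.1024 0.1128] 0.1175
scene button_a 0.43 [266.5, 204.2] 114 [0.4749 0.0095 0.115 ] 0.1211
scene button_a 0.35 [263.1, 210.0] 932 [0.4623 0.0189 0.1014] 0.1211
scene board 0.67 [234.9, 219.0] 123 [0.4766 0.1027 0.1125] 0.1175
scene board 0.64 [220.1, 241.4] 2190 [0.4762 0.1376 0.0118] 0.1139
scene timer 0.96 [310.7, 195.2] 467 [ 0.4844 -0.1415  0.0438] 0.0663
```

View pics/top.png

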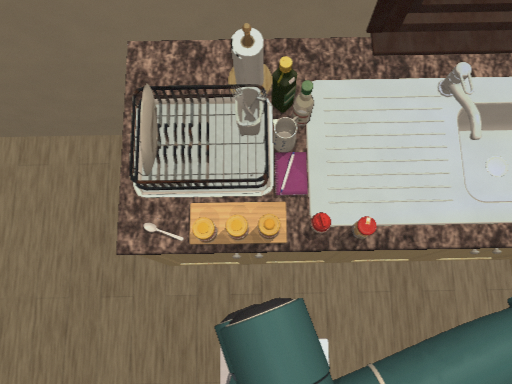

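View pics/scene.png

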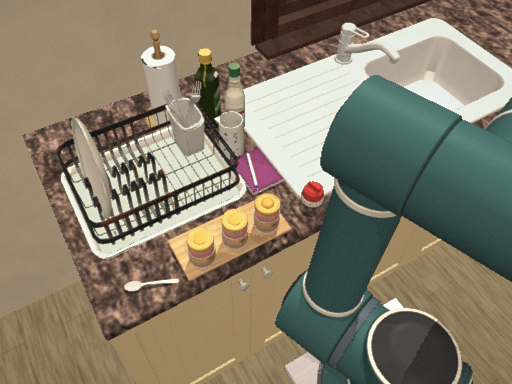

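The top view shows the jars at columns 204, 236 and 268 (row ~227). The timer is at (321,222), the honey jar at (366,227), the spoon at (163,231) and the notebook at (292,174). Next I turn the tool square to the world and start toward the row.

```bash
python3 -m jog '0.04 -0.04 0 0 0 1 0; 0.04 -0.04 0 0 0 1 0; 0.04 -0.04 0 0 0 1 0; 0.04 -0.04 0 0 0 1 0; 0.04 -0.04 0 0 0 1 0' 40
python3 -m jog '0 -0.08 0 0 0 0.43 0; 0 -0.08 0 0 0 0 0; 0 -0.08 0 0 0 0 0; 0 -0.08 0 0 0 0 0; 0 -0.08 0 0 0 0 0'
python3 - <<'E'
from h import *
s=bot.observe();print(s["ee_pos"],s["eef_rot"],s["time"])
for cam in ["top","scene"]:
    im,W=pts(cam);x,y,z=W[...,0],W[...,1],W[...,2]
    for yc in [.195,.101,.008]:
        k=(abs(x-.473)<.05)&(abs(y-yc)<.045)&(z>.106)&(z<.13)
        (cx,cy),r=cv2.minEnclosingCircle(W[k][:,:2].astype(np.float32))
        print(cam,k.sum(),W[k].mean(0).round(4),round(cx,4),round(cy,4),round(r,4),np.percentile(z[k],[50,80,90,97]).round(4))
    k=(abs(x-.5)<.1)&(abs(y-.1)<.2)&(z>.009)&(z<.016)
    print(cv2.minAreaRect(W[k][:,:2].astype(np.float32)))
    # height map behind board
    for a in np.arange(.36,.66,.02):
        k=(abs(x-a)<.01)&(abs(y-.1)<.15); print(round(a,2),np.nanmax(z[k]) if k.any() else None,np.nanmedian(z[k]) if k.any() else None)
E
```

```text
time: 1.1
ee_pos: [0.3236, -0.5056, 0.2315]
eef_rot: [0.0, 1.0, 0.014, 0.0]
contact_force: [0.3, -0.1, -0.2]
opening: 0.0124
grasp_force: 0.0
time: 1.6
ee_pos: [0.3216, -0.3051, 0.2313]
eef_rot: [0.0, 1.0, 0.0, 0.0]
contact_force: [0.4, 0.4, 1.1]
opening: -0.0002
grasp_force: 0.0
[ 0.32158073 -0.30510673  0.23132   ] [1.28116036e-04 9.99999964e-01 1.78699074e-04 1.51613403e-04] 1.6
top 382 [0.4694 0.196  0.1122] 0.4699 0.1965 0.0323 [0.1121 0.1146 0.1156 0.1175]
top 383 [0.4748 0.1002 0.1122] 0.4751 0.1004 0.032 [0.1122 0.1146 0.1154 0.117 ]
top 382 [0.4755 0.0067 0.1133] 0.476 0.0066 0.0322 [0.1131 0.1158 0.1178 0.1196]
((0.5121604204177856, 0.09915808588266373), (0.39593902230262756, 0.17551788687705994), 89.92760467529297)
0.36 -0.8842993461241249 -0.9032557022918475
0.38 -0.8876651894808911 -0.9041818140426283
0.4 -0.000708567531880977 -0.9001110766299045
0.42 0.009489345694747797 -0.005004864858600855
0.44 0.11840439225567345 0.0035963991213057156
0.46 0.12172134517665523 0.10830998111272416
0.48 0.12337238787920723 0.11131729304217763
0.5 0.1215227885475405 0.02079373245748828

[... 694 characters left out ...]
0296936), 0.038465410470962524)
0.36 None None
0.38 None None
0.4 -0.004130164846821716 -0.10576849743128725
0.42 0.0059974865928518195 -0.013095226374607805
0.44 0.1143499385763811 -0.20284270180218922
0.46 0.1193404968573718 0.07065261122100286
0.48 0.12000015141503773 0.1096068478705794
0.5 0.116361008438849 0.10900702366668319
0.52 0.019087679447499006 0.011961341053726704
0.54 0.019067431993063044 0.012434371149277812
0.56 0.017060032965929617 0.011970166535237192
0.58 0.033148953790298696 0.0025446779946229903
0.6 0.1462983224643596 0.06898886192753573
0.62 0.1400707966090491 0.01012138809592189
0.64 0.14077922214175054 0.016095937882824485
0.66 0.14398708187119236 0.012079504326303114
```

```bash
python3 -m jog '0.0228 -0.0774 0 0 0 0 0; 0.0228 -0.0774 0 0 0 0 0; 0.0228 -0.0774 0 0 0 0 0; 0.0228 -0.0774 0 0 0 0 0; 0.0228 -0.0774 0 0 0 0 0' >/dev/null
python3 -m jog '0.0228 -0.0774 0 0 0 0 0; 0.0228 -0.0774 0 0 0 0 0; 0.0228 -0.0774 0 0 0 0 0; 0.0228 -0.0774 0 0 0 0 0; 0 0 0 0 0 0 0'
python3 - <<'E'
from h import *
s=bot.observe();print(s["ee_pos"],s["eef_rot"],s["time"])
im,W=pts("wrist");cv2.imwrite("pics/w1.png",im[...,::-1])
x,y,z=W[...,0],W[...,1],W[...,2]
for yc in [.198,.102,.0085]:
        k=(abs(x-.475)<.05)&(abs(y-yc)<.045)&(z>.106)&(z<.13)
        if k.sum()<50: continue
        (cx,cy),r=cv2.minEnclosingCircle(W[k][:,:2].astype(np.float32))
        print(k.sum(),W[k].mean(0).round(4),round(cx,4),round(cy,4),round(r,4),np.percentile(z[k],[50,80,90,97]).round(4))
E
```

```text
time: 2.7
ee_pos: [0.425, 0.0451, 0.2312]
eef_rot: [-0.0, 1.0, 0.003, -0.0]
contact_force: [-0.0, -0.2, -0.5]
opening: -0.0003
grasp_force: 0.0
[0.42497262 0.04509559 0.2311733 ] [-3.71767077e-04  9.99996769e-01  2.51115803e-03 -1.31413465e-04] 2.7
4070 [0.4703 0.1948 0.11  ] 0.4696 0.1961 0.0325 [0.11   0.1111 0.1117 0.1123]
4050 [0.4758 0.0995 0.1102] 0.4748 0.1 0.0321 [0.1101 0.1112 0.1118 0.1124]
4046 [0.4769 0.0069 0.1109] 0.4759 0.0065 0.0322 [0.1102 0.1132 0.1148 0.1156]
```

View pics/w1.png

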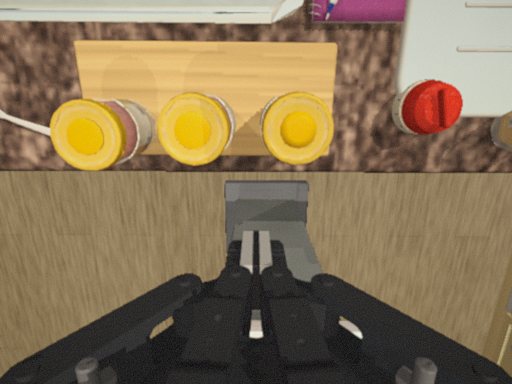

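The wrist view shows the lids at (88,135), (195,128) and (297,127). The right lid's button stands about 3 mm higher, so it is probably the unsealed jar. I'll press all three lids in order, starting with the left.

```bash
python3 -m jog '0.0225 -0.076 0 0 0 0 0; 0.0225 -0.076 0 0 0 0 0; 0.0225 -0.076 0 0 0 0 0; 0.0225 -0.076 0 0 0 0 0; 0 0 0.07 0 0 0 0'  >/dev/null
python3 -m jog '0 0 0.07 0 0 0 0; 0 0 0.06 0 0 0 0; 0 0 0 0 0 0 0; 0 0 0 0 0 0 0; 0 0 0 0 0 0 0'
```

```text
time: 3.75
ee_pos: [0.4701, 0.1935, 0.1335]
eef_rot: [-0.0, 1.0, -0.0, 0.001]
contact_force: [-0.1, 0.2, -0.1]
opening: -0.0001
grasp_force: 0.0
```

```bash
python3 -m jog '0 -0.006 0.034 0 0 0 0; 0 0 0 0 0 0 0; 0 0 0.002 0 0 0 0; 0 0 0.002 0 0 0 0; 0 0 0 0 0 0 0'
python3 -m jog '0 0 0.002 0 0 0 0; 0 0 0 0 0 0 0; 0 0 0 0 0 0 0'
```

```text
time: 4.25
ee_pos: [0.4693, 0.1968, 0.113]
eef_rot: [-0.0, 1.0, 0.0, 0.0]
contact_force: [-0.4, 0.3, -0.9]
opening: -0.0002
grasp_force: 0.0
time: 4.55
ee_pos: [0.4694, 0.1968, 0.112]
eef_rot: [-0.0, 1.0, 0.0, 0.0]
contact_force: [-1.1, -1.9, 6.4]
opening: -0.0004
grasp_force: 2.9
```

```bash
python3 -m jog '0 0 0.0004 0 0 0 0; 0 0 0 0 0 0 0; 0 0 0 0 0 0 0'
python3 -m jog '0 0 -0.03 0 0 0 0; 0 0 0 0 0 0 0; 0 0 0 0 0 0 0'
```

```text
time: 4.85
ee_pos: [0.4694, 0.1968, 0.1119]
eef_rot: [-0.0, 1.0, 0.0, 0.0]
contact_force: [-1.4, -1.0, 6.4]
opening: 0.0
grasp_force: 3.2
time: 5.15
ee_pos: [0.4694, 0.1969, 0.1267]
eef_rot: [-0.0, 1.0, 0.0, 0.0]
contact_force: [-0.1, 0.0, 0.6]
opening: 0.0003
grasp_force: 0.0
```

The left jar barely gives: about 6 N at roughly 0.6 mm, so it is sealed. Next, the middle jar.

```bash
python3 -m jog '0.004 0.0643 0 0 0 0 0; 0.004 0.0643 0 0 0 0 0; 0.004 0.0643 0 0 0 0 0; 0 0 0 0 0 0 0; 0 0 0 0 0 0 0'
python3 -m jog '0 0 0.02 0 0 0 0; 0 0 0.003 0 0 0 0; 0 0 0.002 0 0 0 0; 0 0 0.002 0 0 0 0; 0 0 0 0 0 0 0'
python3 -m jog '0 0 0.002 0 0 0 0; 0 0 0 0 0 0 0; 0 0 0 0 0 0 0'
```

```text
time: 5.65
ee_pos: [0.4751, 0.1, 0.1259]
eef_rot: [-0.0, 1.0, -0.0, -0.0]
contact_force: [-0.0, 0.5, 0.2]
opening: -0.0001
grasp_force: 0.0
time: 6.15
ee_pos: [0.4752, 0.1007, 0.1127]
eef_rot: [-0.0, 1.0, 0.001, 0.0]
contact_force: [-0.4, 0.1, 3.0]
opening: -0.0
grasp_force: 0.9
time: 6.45
ee_pos: [0.4754, 0.1006, 0.1121]
eef_rot: [-0.0, 1.0, 0.0, 0.0]
contact_force: [-1.9, 0.8, 5.7]
opening: 0.0002
grasp_force: 2.7
```

The middle jar is sealed too. Now the right one.

```bash
python3 -m jog '0 0 0.0004 0 0 0 0; 0 0 -0.03 0 0 0 0; 0 0 0 0 0 0 0'
python3 -m jog '0.001 0.0623 0 0 0 0 0; 0.001 0.0623 0 0 0 0 0; 0 0.0623 0 0 0 0 0; 0 0 0 0 0 0 0; 0 0 0 0 0 0 0'
python3 -m jog '0 0 0.014 0 0 0 0; 0 0 0.003 0 0 0 0; 0 0 0.002 0 0 0 0; 0 0 0.002 0 0 0 0; 0 0 0 0 0 0 0'
python3 -m jog '0 0 0.002 0 0 0 0; 0 0 0 0 0 0 0; 0 0 0 0 0 0 0'
```

```text
time: 6.75
ee_pos: [0.476, 0.1004, 0.1287]
eef_rot: [-0.0, 1.0, 0.0, 0.001]
contact_force: [0.3, 0.3, 0.8]
opening: -0.0002
grasp_force: 0.0
time: 7.25
ee_pos: [0.4763, 0.0065, 0.1266]
eef_rot: [-0.0, 1.0, -0.0, 0.0]
contact_force: [-0.9, 0.9, 0.4]
opening: -0.0001
grasp_force: 0.0
time: 7.75
ee_pos: [0.4763, 0.0072, 0.1158]
eef_rot: [-0.0, 1.0, 0.001, -0.0]
contact_force: [-0.2, 0.6, 0.6]
opening: 0.0001
grasp_force: 0.3
time: 8.05
ee_pos: [0.4763, 0.0069, 0.115]
eef_rot: [-0.0, 1.0, 0.0, 0.0]
contact_force: [-0.3, 0.7, 0.8]
opening: -0.0
grasp_force: 0.6
```

```bash
python3 -m jog '0 0 0.002 0 0 0 0; 0 0 0.0015 0 0 0 0; 0 0 0 0 0 0 0; 0 0 0 0 0 0 0'
python3 -m jog '0 0 0.001 0 0 0 0; 0 0 0 0 0 0 0; 0 0 0 0 0 0 0'
```

```text
time: 8.45
ee_pos: [0.4763, 0.0069, 0.1132]
eef_rot: [-0.0, 1.0, 0.0, 0.0]
contact_force: [0.1, 0.9, 2.6]
opening: 0.0001
grasp_force: 1.1
time: 8.75
ee_pos: [0.4764, 0.0069, 0.113]
eef_rot: [0.0, 1.0, 0.0, 0.0]
contact_force: [-0.4, 0.3, 5.4]
opening: 0.0001
grasp_force: 2.5
```

The right button gave about 3 mm at 2.5 N, so that is the unsealed jar. I'll rise, go round to the front and lower the fingers there.

```bash
python3 -m jog '0 0 -0.08 0 0 0 0; -0.08 0 0 0 0 0 0; -0.08 0 0 0 0 0 0; 0 0 0 0 0 0 0; 0 0 0 0 0 0 0'
python3 -m jog '0 0 0.06 0 0 0 0; 0 0 0.06 0 0 0 0; 0 0 0.07 0 0 0 0; 0 0 0 0 0 0 0; 0 0 0 0 0 0 0'
```

```text
time: 9.25
ee_pos: [0.3961, 0.0068, 0.153]
eef_rot: [0.0, 1.0, 0.0, 0.001]
contact_force: [1.4, -0.5, 0.3]
opening: 0.0004
grasp_force: 0.0
time: 9.75
ee_pos: [0.3966, 0.0068, 0.0581]
eef_rot: [-0.0, 1.0, 0.0, -0.001]
contact_force: [-0.2, 0.4, 1.3]
opening: -0.0001
grasp_force: 0.0
```

```bash
python3 -m jog '0.03 0 0.006 0 0 0 0; 0.03 0 0 0 0 0 0; 0.006 0 0 0 0 0 0; 0.006 0 0 0 0 0 0; 0 0 0 0 0 0 0'
python3 -m jog '0.006 0 0 0 0 0 0; 0.006 0 0 0 0 0 0; 0.006 0 0 0 0 0 0; 0.006 0 0 0 0 0 0; 0 0 0 0 0 0 0'
python3 - <<'E'
from h import *
im,W=pts("wrist");cv2.imwrite("pics/w2.png",im[...,::-1])
x,y,z=W[...,0],W[...,1],W[...,2]
for yc in [.198,.102,.0085]:
        k=(abs(x-.49)<.06)&(abs(y-yc)<.045)&(z>.106)&(z<.13)
        if k.sum()<50: continue
        (cx,cy),r=cv2.minEnclosingCircle(W[k][:,:2].astype(np.float32))
        print(k.sum(),round(cx,4),round(cy,4),round(r,4))
E
```

```text
time: 10.25
ee_pos: [0.4324, 0.0069, 0.0553]
eef_rot: [0.0, 1.0, 0.0, 0.0]
contact_force: [-0.3, 0.8, -0.5]
opening: 0.0002
grasp_force: 0.0
time: 10.75
ee_pos: [0.4446, 0.0069, 0.0547]
eef_rot: [0.0, 1.0, 0.0, 0.0]
contact_force: [-0.4, 0.1, 0.3]
opening: 0.0001
grasp_force: 0.0
8825 0.4709 0.0847 0.032
45411 0.4696 0.0071 0.0515
```

View pics/w2.png

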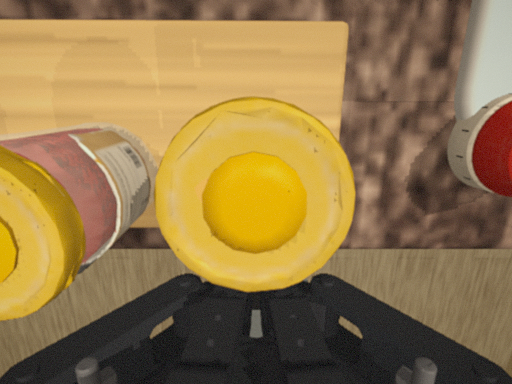

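The jar is centred ahead of the fingers, with its lid at (255,195). I keep pushing slowly and watch the force.

```bash
python3 -m jog '0.006 0 0 0 0 0 0; 0.006 0 0 0 0 0 0; 0.006 0 0 0 0 0 0; 0.006 0 0 0 0 0 0'
python3 -m jog '0.006 0 0 0 0 0 0; 0.006 0 0 0 0 0 0; 0.006 0 0 0 0 0 0; 0 0 0 0 0 0 0'
python3 - <<'E'
from h import *
for cam in ["scene","top","wrist"]:
    im,W=pts(cam);x,y,z=W[...,0],W[...,1],W[...,2]
    if cam!="wrist": cv2.imwrite(f"pics/{cam}2.png",im[...,::-1])
    hsv=cv2.cvtColor(im,cv2.COLOR_RGB2HSV)
    for yc in [.198,.102,.0085]:
        k=(abs(x-.5)<.06)&(abs(y-yc)<.04)&(z>.106)&(z<.125)&(hsv[...,1]>120)
        if k.sum()<50: continue
        (cx,cy),r=cv2.minEnclosingCircle(W[k][:,:2].astype(np.float32))
        print(cam,k.sum(),round(cx,4),round(cy,4),round(r,4))
E
```

```text
time: 11.2
ee_pos: [0.4565, 0.0069, 0.0546]
eef_rot: [-0.0, 1.0, 0.0, -0.0]
contact_force: [-2.1, 0.0, -0.3]
opening: 0.0002
grasp_force: 1.1
time: 11.6
ee_pos: [0.4656, 0.0069, 0.0547]
eef_rot: [-0.0, 1.0, 0.0, 0.0]
contact_force: [-1.0, 0.4, -0.4]
opening: 0.0003
grasp_force: 0.0
scene 467 0.4705 0.199 0.0329
scene 425 0.4757 0.1027 0.0334
scene 85 0.5206 0.0225 0.0267
top 381 0.4699 0.1961 0.0326
top 231 0.4739 0.1057 0.0311
wrist 9137 0.4742 0.0973 0.0323
wrist 30311 0.4914 0.0074 0.0505
```

View pics/scene2.png

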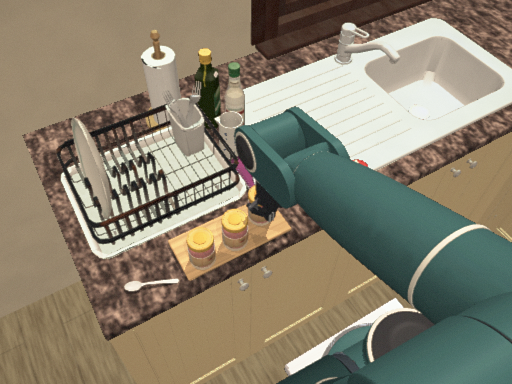

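The left and middle jars have not moved: their lids are still at (200,240) and (236,222). The pushed jar, at about (262,208), is partly hidden by the gripper, so I measure it in the wrist view.

Run:
```python
from h import *
im,W=pts("wrist");x,y,z=W[...,0],W[...,1],W[...,2]
hsv=cv2.cvtColor(im,cv2.COLOR_RGB2HSV)
k=(abs(y-.007)<.04)&(z>.106)&(z<.12)&(hsv[...,1]>120)&(hsv[...,0]>15)&(hsv[...,0]<35)
n,l,s,c=cv2.connectedComponentsWithStats(k.astype(np.uint8))
m=l==1+s[1:,4].argmax()
print(m.sum(),cv2.minEnclosingCircle(W[m][:,:2].astype(np.float32)),np.percentile(x[m],[0,1,99,100]),np.percentile(y[m],[0,1,99,100]))
```

```text
30241 ((0.5081114172935486, 0.006987364962697029), 0.033980634063482285) [0.47457354 0.48118759 0.53982852 0.54178987] [-0.02409813 -0.0215132   0.03656864  0.03908125]
```

```bash
python3 -m jog '0.005 0 0 0 0 0 0; 0.005 0 0 0 0 0 0; 0 0 0 0 0 0 0; -0.01 0 0 0 0 0 0; -0.05 0 0 0 0 0 0' >/dev/null
python3 -m jog '-0.06 0 0 0 0 0 0; -0.03 0 0 0 0 0 0; 0 0 -0.08 0 0 0 0; 0 0 -0.08 0 0 0 0; 0 0 -0.08 0 0 0 0'
python3 -m jog '0 0.06 -0.04 0 0 0 0; 0 0.06 0 0 0 0 0; 0 0.06 0 0 0 0 0; 0 0 0 0 0 0 0; 0 0 0 0 0 0 0'
python3 - <<'E'
from h import *
im,W=pts("wrist");x,y,z=W[...,0],W[...,1],W[...,2]
cv2.imwrite("pics/w3.png",im[...,::-1])
hsv=cv2.cvtColor(im,cv2.COLOR_RGB2HSV)
k=(abs(x-.49)<.08)&(abs(y-.1)<.14)&(z>.106)&(z<.12)&(hsv[...,1]>120)&(hsv[...,0]>15)&(hsv[...,0]<35)
n,l,s,c=cv2.connectedComponentsWithStats(k.astype(np.uint8))
for i in range(1,n):
    if s[i,4]>500: print(s[i,4],cv2.minEnclosingCircle(W[l==i][:,:2].astype(np.float32)))
b=(abs(x-.5)<.09)&(abs(y-.1)<.16)&(z>.008)&(z<.016)&(hsv[...,0]>8)&(hsv[...,0]<25)&(hsv[...,2]>150)
print(cv2.minAreaRect(W[b][:,:2].astype(np.float32)))
E
```

```text
time: 12.8
ee_pos: [0.3947, 0.0069, 0.1763]
eef_rot: [0.0, 1.0, 0.0, 0.0]
contact_force: [0.3, -0.2, -0.1]
opening: 0.0
grasp_force: 0.0
time: 13.3
ee_pos: [0.3951, -0.0834, 0.1946]
eef_rot: [-0.0, 1.0, -0.0, 0.0]
contact_force: [0.2, -0.1, 0.4]
opening: 0.0005
grasp_force: 0.0
6616 ((0.5113884806632996, 0.007762170862406492), 0.03227821737527847)
3748 ((0.4746863842010498, 0.10090188682079315), 0.03180667757987976)
((0.4996350109577179, 0.06563116610050201), (0.22351014614105225, 0.12900637090206146), 89.90184020996094)
```

View pics/w3.png

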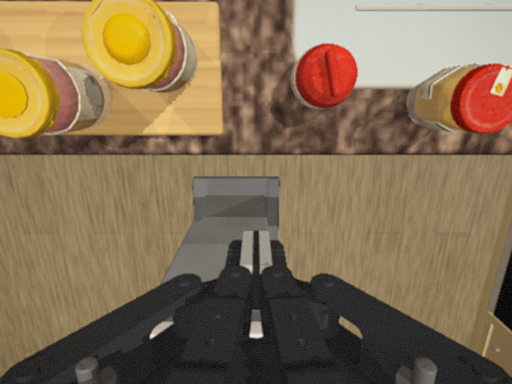

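The pushed jar stands upright on the board, with its lid at (127,42), about 35 mm behind the line. The middle jar is in place, and the timer (326,75) and honey jar (486,98) are untouched. Handing in.

```bash
python3 -c "
from station import bot
print(bot.hand_in())"
```

```text
the job is handed in; nothing more can be done
None
```

I pressed all three lids from left to right and found the right-hand jar unsealed. I pushed it about 35 mm back, upright on the board, with the other two jars still in place, and handed the job in at about 13 s (no verdict was returned).

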